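# Close the cheese case

### The arm

A 6-joint arm with a two-finger parallel gripper is mounted at the origin on the work surface. World frame = base frame: x ahead of the robot, y to its left, z up, the work surface at z = 0. Lengths are in m, angles in rad, forces in N, time in s.
With the tool pointing down it reaches from about 0.325 to 0.85 m from the base axis. Payload 4.4 kg.
Tool frame: the origin (TCP) lies midway between the tips of the shut fingers; the grasp point (between the pads) lies 19 mm behind it; z points along the fingers, y is the line along which they close (so a half turn about z gives the same grasp; the last joint's range is limited). The gripper opens to 94 mm and grips with 3 to 60 N. Pads are 16 mm wide; open, the fingers measure 119 mm over their backs; the gripper's body (75 mm by 177 mm) begins 78 mm behind the grasp point.
Start: joints at [1.173, 0.207, 1.542, -0, 1.393, -0.15], TCP at [0.14, 0.558, 0.205] pointing down, gripper open.
Joint ranges: [-2.73, 2.73], [-0.86, 2.22], [0.23, 2.46], [-1.11, 4.25], [0.08, 2.63], [-2.82, 2.82]. Speed limits (rad/s): [2.79, 2.79, 3.14, 3.14, 3.14, 3.14].

### API

Orientations are given as a unit quaternion [w, x, y, z].
In Python, from station import robot gives the robot as it stands. The module is installed in compiled form; this text tells all that it offers.
- The arm moves only by the tool servo_tool, never from a script. Its argument "increments" is a list of rows, each an object of numbers: "tx", "ty", "tz": the shift along the world's x, y, z in m; "wx", "wy", "wz": the turn, a rotation vector about the world's x, y, z in rad; "fingers": the closure, from -1 (fully open) to 1 (shut). In form: [{"tx": .., "ty": .., "tz": .., "wx": .., "wy": .., "wz": .., "fingers": ..}, ...]. A call has 1 to 10 rows; each row is the pose to reach, as a shift and turn from the pose commanded when the call began; what a row does not reach only later rows make up. A row lasts 1/8 s, in which the tool goes at most 62.5 mm and 10.7 degrees, less where a joint would pass 70% of its speed; a pose out of reach is approached as far as the arm can. A call with a gripper value outside its range is refused whole. The fingers move at their own pace and stop on an object; "squeeze" is the grip in N (left out, the last holds). Time passes only in rows, so rows that repeat a pose let the fingers close. It gives the time, the measured TCP pose, the force, the opening and the grip force at its end, in the units of the state.
- robot.get_state(): the state, without advancing time (a new reading comes with each control period).
- robot.get_image(name): name is "scene" or "top" or "wrist"; returns the picture (384x512x3 uint8, blue, green, red); there is no depth.
- robot.camera_info(name): a dict with "camera_matrix" (3x3 intrinsics, pixels), "camera_from_world" (4x4, takes a point from world to camera coordinates); the wrist camera has in their place "mount" (4x4, takes a point from camera to tool coordinates, whose origin is the TCP and whose axes are the flange's). Camera axes: x right, y down, z forward; pixel columns grow to the right and rows downward; lengths in m; the calibration is good to about 2 mm. A picture is of the moment at which its call begins: read the wrist's pose just before it. camera_info takes no time and is no camera call.
- robot.sign_off(): hands the job in; it is judged then, once.
Trained networks look in the newest picture that a camera, given by its name, has taken for a name from the list of things; names that differ only in an ending like _2 or _b are one class to them, and where a whole thing is asked for, a point or a joint stands for the part that bears it (a point fixed in the world has none). Each returns a list of dicts, best first, with "conf" (0 to 1); they miss things now and then, are a little off and sometimes report something else, mostly with a low value. They report only what shows in the picture. A call takes as long as a camera call. They do not tell look-alikes from the thing itself.
- robot.boxes_of(camera, label): "xyz" ([x, y, z] in m, in world coordinates, good to about 4 mm: the middle of the surface that is visible of it).
- robot.silhouettes(camera, label): "pixels" (384x512 bool, what is visible of it).
- robot.tip_of(camera, label): "xyz" ([x, y, z] in m, in world coordinates, good to about 4 mm: a listed point, or the origin of a listed thing).
The state is a dict: "time_s": time; "joint_positions": joint angles; "joint_vel": joint speeds; "effort": joint torques, N m; "position": TCP position; "tcp_rot": TCP orientation; "ft_force": force on the tool from outside, world axes, zero at the start; "moment": the same for the moment, N m; "width": finger opening in m; "grip_force": force on a finger pad.
Only numpy, scipy, OpenCV 4.12 (cv2) and the standard library are available. Lean on these libraries where they do the work, as an engineer would, in place of code of your own. Each camera call takes 0.05 s, during which the arm holds its last target. There are 200 camera calls.

### The job

Close the open wooden cheese case with the lid that has a tongue on one end. Hold the lid tilted, hook its tongue under the ledge bar of the case, then swing the raised end down until the lid lies flat on the case in front of the stop tab, and let go. Leave the similar lid without a tongue where it lies.

Things in the scene. Friction and masses are not known exactly. Their poses are not given: they have to be found in the camera images.
- lid_grip (a point): Loose wooden lid with a tongue, 0.2 kg, flat on the table at first. Panel 155 (x) x 140 (y) x 10 mm; on its middle stands a grip block 18 (x) x 70 (y) mm, from 10 to 54 mm above the lid's underside. Point: the block's centre, 32 mm above the underside. Axes: x from the tongue towards the plain end, y along the block, z out of the lid's top.
- lid_lip (a point): Tip of that lid's tongue, mid-width, on the underside: 117.5 mm along -x from the grip's centre and 32 mm below it. The tongue, 90 mm wide and 8 mm thick, juts 40 mm out of the panel's -x end, flush with the underside. Axes as the lid's. Tongue to plain end: 195 mm.
- case_mouth (a point): Fixed open wooden case, 222 (x) x 160 (y) mm, level rim 70 mm up. Ledge bar across its end nearest the robot: underside 26, top 38 mm above the rim; slot below it 120 mm wide, 30 mm deep to a stop wall. Point: mid-width, rim height (slot floor), under the bar's front edge. x out of the slot to the far end, z up. Far stop tab: 50 mm wide, 20 high, inner face at x = 181 mm; shut lid has 16 mm play.
- board_grip (a point): The other loose lid, which belongs to another box: same panel and grip block, but no tongue. Point: its grip block's centre, 32 mm above its underside. Axes as the first lid's. The case and the two lids swap places from start to start.
Mind the look-alikes: they are no part of the job. What is shaped like the part that bears lid_grip but turquoise or white is not meant.

How it is judged:
By the outcome, as a careful person would: the job done as asked, in the order asked, and still so for the second after the job is handed in, with the robot touching nothing.
It also fails if it takes over 43 s, if anything falls off the work surface, if the arm or the gripper's body presses on something with over 40 N, if the wrist force passes 120 N, or if a joint passes its speed limit or range.

## Working session

There is one attempt and no reset: what is moved stays moved. The work goes in short steps, Python scripts to look and compute and a tool call to move; the robot and the scene stay as the last step left them, time stands still between calls to the robot, and variables do not carry over. Pictures are saved under pics/ and viewed, at most 10 in all, crops included, and the job is handed in when it is done.

Besides the shell and the picture viewer there is one more tool, called after "Request:" by a JSON object that holds its "fn" and its "kwargs", one argument or row to a line. servo_tool: Moves the arm, as the interface text tells. Its arguments: {"type":"object","properties":{"increments":{"type":"array","items":{"type":"object","properties":{"tx":{"type":"number"},"ty":{"type":"number"},"tz":{"type":"number"},"wx":{"type":"number"},"wy":{"type":"number"},"wz":{"type":"number"},"fingers":{"type":"number"}}}},"squeeze":{"type":"number"}},"required":["increments"]}

```bash
mkdir -p pics; python3 - <<'E'
from station import robot
import cv2,numpy as np
a=robot.get_image("scene");b=robot.get_image("top")
cv2.imwrite("pics/a.png",a);cv2.imwrite("pics/b.png",b)
for c in("top","scene"):
  for l in("lid_grip","lid_lip","case_mouth","board_grip"):
    print(c,l,[(np.round(d["xyz"],3).tolist(),round(d["conf"],2)) for d in robot.tip_of(c,l)])
s=robot.get_state();print(s["time_s"],s["position"],s["tcp_rot"],s["ft_force"])
for c in("top","scene"):
  i=robot.camera_info(c);print(np.round(i["camera_matrix"],1).tolist(),np.round(i["camera_from_world"],3).tolist())
E
```

```text
top lid_grip [([0.23, -0.342, 0.031], 0.88), ([0.506, -0.29, 0.033], 0.75), ([0.328, -0.071, 0.036], 0.58)]
top lid_lip [([0.383, -0.284, 0.0], 0.73), ([0.188, -0.228, 0.001], 0.65), ([0.434, -0.026, 0.0], 0.57)]
top case_mouth [([0.479, 0.345, 0.07], 0.85)]
top board_grip [([0.597, 0.003, 0.037], 0.9)]
scene lid_grip [([0.232, -0.338, 0.032], 0.87), ([0.327, -0.072, 0.036], 0.86), ([0.504, -0.288, 0.032], 0.81)]
scene lid_lip [([0.438, -0.024, -0.004], 0.8), ([0.382, -0.283, 0.003], 0.71)]
scene case_mouth [([0.48, 0.34, 0.066], 0.58)]
scene board_grip [([0.596, -0.002, 0.036], 0.85)]
0.5 [0.14044811 0.5575387  0.20540293] [-1.36744757e-05  1.23054610e-01  9.92399899e-01 -5.34187499e-05] [-0.14732962  0.15462426 -0.4230032 ]
[[359.0, 0.0, 258.7], [0.0, 359.0, 190.8], [0.0, 0.0, 1.0]] [[-0.006, -0.999, -0.044, 0.016], [-0.993, 0.011, -0.118, 0.434], [0.119, 0.043, -0.992, 0.897], [0.0, 0.0, 0.0, 1.0]]
[[458.7, 0.0, 262.1], [0.0, 458.7, 185.0], [0.0, 0.0, 1.0]] [[0.871, 0.492, 0.003, -0.347], [0.356, -0.627, -0.693, -0.07], [-0.339, 0.604, -0.721, 1.545], [0.0, 0.0, 0.0, 1.0]]
```

View pics/a.png

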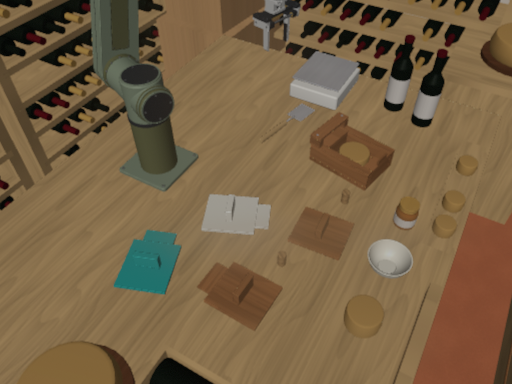

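View pics/b.png

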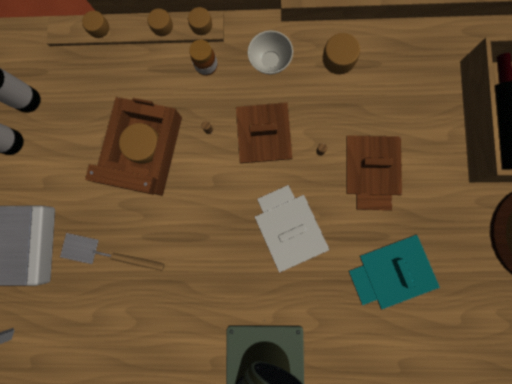

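Lid candidates in the top view are white (290,232), turquoise (400,270), wooden without a tongue (264,132), and wooden with a tongue at its lower end (375,165). By the description I choose the last one. Next I'll check it close up and measure the yaws.

```bash
cat >h.py <<'E'
from station import robot
import cv2,numpy as np
def ray(c,uv,z):
    i=robot.camera_info(c);K=np.array(i["camera_matrix"]);T=np.array(i["camera_from_world"])
    R,t=T[:3,:3],T[:3,3];o=-R.T@t
    uv=np.atleast_2d(uv).astype(float);d=(R.T@np.linalg.inv(K)@np.c_[uv,np.ones(len(uv))].T).T
    return o+d*((z-o[2])/d[:,2])[:,None]
def best(c,l,near):
    r=[d for d in robot.tip_of(c,l)]
    r=[d for d in r if np.linalg.norm(np.array(d["xyz"])[:2]-near[:2])<.05]
    return np.array(r[0]["xyz"]) if r else None
E
python3 - <<'E'
from h import *
b=robot.get_image("top")
A=cv2.resize(b[85:215,75:195],None,fx=3.3,fy=3.3,interpolation=cv2.INTER_CUBIC)
B=cv2.resize(b[110:240,320:440],None,fx=3.3,fy=3.3,interpolation=cv2.INTER_CUBIC)
cv2.imwrite("pics/c.png",np.hstack([A,B]))
for l,z in(("lid_grip",.01),):
  for d in robot.silhouettes("top",l):
    m=d["pixels"].astype(np.uint8);v,u=np.nonzero(m);w=ray("top",np.c_[u,v],z)[:,:2]
    r=cv2.minAreaRect((w*1000).astype(np.float32));print(l,round(d["conf"],2),u.mean(),v.mean(),r)
E
```

```text
lid_grip 0.9 289.10409511228534 228.23778071334215 ((345.2818603515625, -61.51904296875), (196.2926788330078, 139.24267578125), 23.756816864013672)
lid_grip 0.86 373.1484681853888 170.07855459544385 ((482.6260986328125, -284.2403869628906), (145.2442169189453, 195.00238037109375), 88.97010040283203)
lid_grip 0.86 393.8253349573691 273.1045066991474 ((223.7982177734375, -318.2224426269531), (141.18019104003906, 193.326904296875), 19.537883758544922)
```

View pics/c.png

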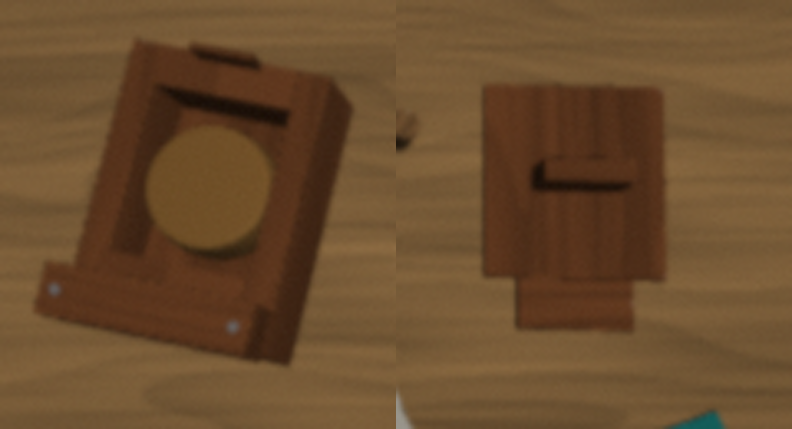

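The right crop shows the wooden lid with its tongue pointing down at (575,305) and its block at (588,170), so the choice holds. The left crop shows the case with its bar at the bottom, screws at (54,290) and (233,328), and the tab at (225,52).

```bash
python3 - <<'E'
from h import *
f=lambda p:np.array(p)/3.3+[75-.35,85-.35]
def yaw(p,z,perp):
    w=ray("top",f(p),z);d=w[1]-w[0];a=np.degrees(np.arctan2(d[1],d[0]));print(np.round(w,4).tolist(),a-(90 if perp else 0))
yaw([(233,328),(54,290)],.108,1)
yaw([(268,308),(45,262)],.108,1)
yaw([(80,268),(137,40)],.07,0)
yaw([(330,78),(137,40)],.07,1)
yaw([(258,68),(190,52)],.07,1)
for i in range(2):
  robot.get_image("top"); robot.get_image("scene")
  for c in("top","scene"):
    print(c,best(c,"case_mouth",np.array([.48,.345])),best(c,"lid_grip",np.array([.505,-.289])),best(c,"lid_lip",np.array([.3825,-.284])))
E
```

```text
[[0.4431, 0.2789, 0.108], [0.4726, 0.4123, 0.108]] -12.479289743714716
[[0.4574, 0.2538, 0.108], [0.4935, 0.4201, 0.108]] -12.24402694292688
[[0.4961, 0.4129, 0.07], [0.6762, 0.3763, 0.07]] -11.510449024128606
[[0.6422, 0.2233, 0.07], [0.6762, 0.3763, 0.07]] -12.522613753075476
[[0.6514, 0.2799, 0.07], [0.6655, 0.3339, 0.07]] -14.60529763222705
top [0.4779 0.3423 0.0721] [ 0.5045 -0.2874  0.0358] [ 0.3838 -0.2836 -0.0032]
scene [0.4752 0.3395 0.0677] None [ 3.858e-01 -2.890e-01  3.000e-04]
top [0.4794 0.3412 0.0682] [ 0.5077 -0.2889  0.0321] [ 0.3858 -0.2879 -0.0036]
scene [0.4789 0.3413 0.0661] [ 0.5045 -0.2913  0.0318] [ 0.3839 -0.289   0.0011]
```

Request:
{"fn": "servo_tool", "kwargs": {
  "increments": [
    {"tx": 0.03, "ty": -0.06, "tz": 0.03, "wz": -0.17, "fingers": -1},
    {"tx": 0.06, "ty": -0.12, "tz": 0.03, "wz": -0.34},
    {"tx": 0.1, "ty": -0.18, "tz": 0.03, "wz": -0.51},
    {"tx": 0.14, "ty": -0.24, "tz": 0.03, "wz": -0.68},
    {"tx": 0.18, "ty": -0.3, "tz": 0.03, "wz": -0.85},
    {"tx": 0.22, "ty": -0.36, "tz": 0.03, "wz": -1.02},
    {"tx": 0.26, "ty": -0.42, "tz": 0.03, "wz": -1.19},
    {"tx": 0.29, "ty": -0.48, "tz": 0.03, "wz": -1.3},
    {"tx": 0.32, "ty": -0.54, "tz": 0.03, "wz": -1.35},
    {"tx": 0.34, "ty": -0.6, "tz": 0.03, "wz": -1.35}
  ]
}}

```text
invalid input at $.increments[0]: expected keys tx, ty, tz, wx, wy, wz, fingers
```

Request:
{"fn": "servo_tool", "kwargs": {
  "increments": [
    {"tx": 0.03, "ty": -0.06, "tz": 0.03, "wx": 0, "wy": 0, "wz": -0.17, "fingers": -1},
    {"tx": 0.06, "ty": -0.12, "tz": 0.03, "wx": 0, "wy": 0, "wz": -0.34, "fingers": -1},
    {"tx": 0.1, "ty": -0.18, "tz": 0.03, "wx": 0, "wy": 0, "wz": -0.51, "fingers": -1},
    {"tx": 0.16, "ty": -0.24, "tz": 0.03, "wx": 0, "wy": 0, "wz": -0.68, "fingers": -1},
    {"tx": 0.2, "ty": -0.3, "tz": 0.03, "wx": 0, "wy": 0, "wz": -0.85, "fingers": -1},
    {"tx": 0.25, "ty": -0.36, "tz": 0.03, "wx": 0, "wy": 0, "wz": -1.02, "fingers": -1},
    {"tx": 0.28, "ty": -0.42, "tz": 0.03, "wx": 0, "wy": 0, "wz": -1.19, "fingers": -1},
    {"tx": 0.31, "ty": -0.48, "tz": 0.03, "wx": 0, "wy": 0, "wz": -1.3, "fingers": -1},
    {"tx": 0.33, "ty": -0.54, "tz": 0.03, "wx": 0, "wy": 0, "wz": -1.35, "fingers": -1},
    {"tx": 0.34, "ty": -0.6, "tz": 0.03, "wx": 0, "wy": 0, "wz": -1.35, "fingers": -1}
  ]
}}

```text
time_s: 2.65
position: [0.4577, 0.0281, 0.2358]
tcp_rot: [0.0, 0.716, 0.698, 0.001]
ft_force: [0.7, -0.2, 0.4]
width: 0.0939
grip_force: 0.0
```

Request:
{"fn": "servo_tool", "kwargs": {
  "increments": [
    {"tx": 0.01, "ty": -0.06, "tz": 0, "wx": 0, "wy": 0, "wz": 0, "fingers": -1},
    {"tx": 0.02, "ty": -0.12, "tz": 0, "wx": 0, "wy": 0, "wz": 0, "fingers": -1},
    {"tx": 0.03, "ty": -0.18, "tz": 0, "wx": 0, "wy": 0, "wz": 0, "fingers": -1},
    {"tx": 0.04, "ty": -0.24, "tz": 0, "wx": 0, "wy": 0, "wz": 0, "fingers": -1},
    {"tx": 0.045, "ty": -0.3, "tz": -0.02, "wx": 0, "wy": 0, "wz": 0, "fingers": -1},
    {"tx": 0.045, "ty": -0.31, "tz": -0.05, "wx": 0, "wy": 0, "wz": 0, "fingers": -1},
    {"tx": 0.045, "ty": -0.31, "tz": -0.05, "wx": 0, "wy": 0, "wz": 0, "fingers": -1},
    {"tx": 0.045, "ty": -0.31, "tz": -0.05, "wx": 0, "wy": 0, "wz": 0, "fingers": -1}
  ]
}}

```text
time_s: 3.65
position: [0.5021, -0.2794, 0.1863]
tcp_rot: [0.0, 0.716, 0.698, 0.0]
ft_force: [1.1, -0.6, 0.3]
width: 0.0944
grip_force: 0.0
```

```bash
python3 - <<'E'
from h import *
s=robot.get_state();im=robot.get_image("wrist")
i=robot.camera_info("wrist");print(np.round(i["mount"],3).tolist())
cv2.imwrite("pics/w.png",im)
print(s["time_s"],s["position"],s["tcp_rot"])
for l in("lid_grip","lid_lip"):print(l,[(np.round(d["xyz"],4).tolist(),round(d["conf"],2)) for d in robot.tip_of("wrist",l)])
E
```

```text
[[-0.002, -0.972, -0.237, 0.068], [1.0, -0.002, 0.0, -0.001], [-0.0, -0.237, 0.972, -0.179], [0.0, 0.0, 0.0, 1.0]]
3.65 [ 0.50212599 -0.27935056  0.18630424] [3.08118852e-04 7.16013305e-01 6.98086534e-01 2.09047525e-04]
lid_grip [([0.229, -0.3417, 0.031], 0.95), ([0.5029, -0.2865, 0.0334], 0.6)]
lid_lip [([0.3855, -0.2834, -0.0019], 0.93)]
```

View pics/w.png

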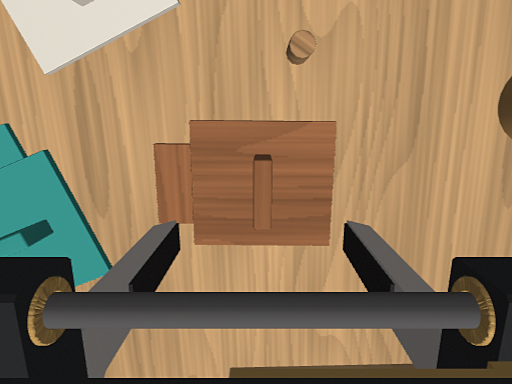

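The wrist view shows the tongued lid, with the tongue at (172,183). The block's top face spans (262,160) to (262,229), square to the fingers.

```bash
cat >>h.py <<'E'
from scipy.spatial.transform import Rotation as Ro
def wray(s,uv,z):
    i=robot.camera_info("wrist");K=np.array(i["camera_matrix"]);M=np.array(i["mount"])
    W=np.eye(4);q=s["tcp_rot"];W[:3,:3]=Ro.from_quat([*q[1:],q[0]]).as_matrix();W[:3,3]=s["position"];W=W@M
    uv=np.atleast_2d(uv).astype(float);d=(W[:3,:3]@np.linalg.inv(K)@np.c_[uv,np.ones(len(uv))].T).T
    return W[:3,3]+d*((z-W[2,3])/d[:,2])[:,None]
E
python3 - <<'E'
from h import *
s=robot.get_state()
print(wray(s,[(253,160),(272,160),(253,229),(272,229)],.054).round(4))
print(wray(s,[(190,121),(336,122),(191,243),(330,245)],.01).round(4))
print(wray(s,[(155,143),(159,223)],.008).round(4))
E
```

```text
[[ 0.4955 -0.2544  0.054 ]
 [ 0.5135 -0.2549  0.054 ]
 [ 0.4933 -0.3233  0.054 ]
 [ 0.5122 -0.3239  0.054 ]]
[[ 0.4296 -0.2176  0.01  ]
 [ 0.5829 -0.2226  0.01  ]
 [ 0.4202 -0.3541  0.01  ]
 [ 0.5798 -0.361   0.01  ]]
[[ 0.3899 -0.2396  0.008 ]
 [ 0.3852 -0.3297  0.008 ]]
```

Request:
{"fn": "servo_tool", "kwargs": {
  "increments": [
    {"tx": 0.001, "ty": -0.009, "tz": -0.05, "wx": 0, "wy": 0, "wz": -0.007, "fingers": -1},
    {"tx": 0.001, "ty": -0.009, "tz": -0.1, "wx": 0, "wy": 0, "wz": -0.007, "fingers": -1},
    {"tx": 0.001, "ty": -0.009, "tz": -0.14, "wx": 0, "wy": 0, "wz": -0.007, "fingers": -1},
    {"tx": 0.001, "ty": -0.009, "tz": -0.16, "wx": 0, "wy": 0, "wz": -0.007, "fingers": -1},
    {"tx": 0.001, "ty": -0.009, "tz": -0.168, "wx": 0, "wy": 0, "wz": -0.007, "fingers": -1},
    {"tx": 0.001, "ty": -0.009, "tz": -0.168, "wx": 0, "wy": 0, "wz": -0.007, "fingers": -1},
    {"tx": 0.001, "ty": -0.009, "tz": -0.168, "wx": 0, "wy": 0, "wz": -0.007, "fingers": -1}
  ]
}}

```text
time_s: 4.68
position: [0.504, -0.2896, 0.0192]
tcp_rot: [0.002, 0.719, 0.695, 0.0]
ft_force: [-0.3, -0.4, -0.7]
width: 0.0941
grip_force: 0.0
```

Request:
{"fn": "servo_tool", "kwargs": {
  "increments": [
    {"tx": 0, "ty": 0, "tz": -0.002, "wx": 0, "wy": 0, "wz": 0, "fingers": 0.3},
    {"tx": 0, "ty": 0, "tz": -0.002, "wx": 0, "wy": 0, "wz": 0, "fingers": 1},
    {"tx": 0, "ty": 0, "tz": -0.002, "wx": 0, "wy": 0, "wz": 0, "fingers": 1},
    {"tx": 0, "ty": 0, "tz": -0.002, "wx": 0, "wy": 0, "wz": 0, "fingers": 1},
    {"tx": 0, "ty": 0, "tz": -0.002, "wx": 0, "wy": 0, "wz": 0, "fingers": 1},
    {"tx": 0, "ty": 0, "tz": -0.002, "wx": 0, "wy": 0, "wz": 0, "fingers": 1},
    {"tx": 0, "ty": 0, "tz": -0.002, "wx": 0, "wy": 0, "wz": 0, "fingers": 1},
    {"tx": 0, "ty": 0, "tz": -0.002, "wx": 0, "wy": 0, "wz": 0, "fingers": 1}
  ],
  "squeeze": 40
}}

```text
time_s: 5.68
position: [0.5028, -0.2889, 0.0154]
tcp_rot: [0.0, 0.719, 0.695, 0.0]
ft_force: [-1.0, -0.5, -1.5]
width: 0.0178
grip_force: 40.3
```

Request:
{"fn": "servo_tool", "kwargs": {
  "increments": [
    {"tx": 0, "ty": 0, "tz": 0.02, "wx": 0, "wy": 0, "wz": 0, "fingers": 1},
    {"tx": 0, "ty": 0, "tz": 0.06, "wx": 0, "wy": 0, "wz": 0, "fingers": 1},
    {"tx": 0, "ty": 0, "tz": 0.1, "wx": 0, "wy": 0, "wz": 0, "fingers": 1},
    {"tx": 0.01, "ty": 0.02, "tz": 0.14, "wx": 0, "wy": 0, "wz": -0.02, "fingers": 1},
    {"tx": 0.02, "ty": 0.05, "tz": 0.18, "wx": 0, "wy": 0, "wz": -0.04, "fingers": 1},
    {"tx": 0.03, "ty": 0.09, "tz": 0.2, "wx": 0, "wy": 0, "wz": -0.06, "fingers": 1},
    {"tx": 0.04, "ty": 0.14, "tz": 0.2, "wx": 0, "wy": 0, "wz": -0.08, "fingers": 1},
    {"tx": 0.05, "ty": 0.19, "tz": 0.2, "wx": 0, "wy": 0, "wz": -0.1, "fingers": 1},
    {"tx": 0.06, "ty": 0.24, "tz": 0.2, "wx": 0, "wy": 0, "wz": -0.14, "fingers": 1},
    {"tx": 0.07, "ty": 0.29, "tz": 0.2, "wx": 0, "wy": 0, "wz": -0.182, "fingers": 1}
  ]
}}

```text
time_s: 6.92
position: [0.5728, 0.0028, 0.2168]
tcp_rot: [0.001, 0.779, 0.627, 0.0]
ft_force: [1.1, 0.2, -2.2]
width: 0.0177
grip_force: 40.0
```

Request:
{"fn": "servo_tool", "kwargs": {
  "increments": [
    {"tx": 0.005, "ty": 0.05, "tz": 0, "wx": 0, "wy": 0, "wz": 0, "fingers": 1},
    {"tx": 0.01, "ty": 0.1, "tz": 0, "wx": 0, "wy": 0, "wz": 0, "fingers": 1},
    {"tx": 0.015, "ty": 0.15, "tz": 0, "wx": 0, "wy": 0, "wz": 0, "fingers": 1},
    {"tx": 0.02, "ty": 0.2, "tz": 0, "wx": 0, "wy": 0, "wz": 0, "fingers": 1},
    {"tx": 0.025, "ty": 0.25, "tz": 0, "wx": 0, "wy": 0, "wz": 0, "fingers": 1},
    {"tx": 0.03, "ty": 0.29, "tz": 0, "wx": 0, "wy": 0, "wz": 0, "fingers": 1},
    {"tx": 0.03, "ty": 0.31, "tz": 0, "wx": 0, "wy": 0, "wz": 0, "fingers": 1},
    {"tx": 0.03, "ty": 0.315, "tz": 0, "wx": 0, "wy": 0, "wz": 0, "fingers": 1},
    {"tx": 0.03, "ty": 0.315, "tz": 0, "wx": 0, "wy": 0, "wz": 0, "fingers": 1}
  ]
}}

```text
time_s: 8.05
position: [0.6027, 0.3151, 0.2156]
tcp_rot: [0.0, 0.779, 0.627, -0.0]
ft_force: [0.0, -0.7, -2.1]
width: 0.0177
grip_force: 40.0
```

```bash
python3 - <<'E'
from h import *
s=robot.get_state();im=robot.get_image("wrist");sc=robot.get_image("scene");tp=robot.get_image("top")
cv2.imwrite("pics/w2.png",np.hstack([cv2.resize(im,(400,300)),cv2.resize(sc[60:240,220:460],(400,300))]))
print(s["time_s"],s["position"],s["tcp_rot"],s["ft_force"],s["joint_positions"])
for c in("wrist","scene","top"):
 for l in("case_mouth","lid_lip","lid_grip"):print(c,l,[(np.round(d["xyz"],4).tolist(),round(d["conf"],2)) for d in robot.tip_of(c,l)])
E
```

```text
8.05 [0.60268241 0.31505129 0.21557925] [ 2.68523783e-04  7.79099472e-01  6.26900160e-01 -3.61330193e-04] [ 0.00299208 -0.73165426 -2.10449505] [ 3.54959332e-01  4.21575282e-01  1.24295648e+00 -7.41675958e-04
  1.47757603e+00  5.70688596e-01]
wrist case_mouth []
wrist lid_lip [([0.4915, 0.3441, 0.1986], 0.78)]
wrist lid_grip [([0.6013, 0.3172, 0.2327], 0.62)]
scene case_mouth [([0.4766, 0.341, 0.0679], 0.55)]
scene lid_lip [([0.1864, -0.2311, -0.0012], 0.92), ([0.4393, -0.0261, -0.002], 0.88), ([0.4888, 0.34, 0.2011], 0.83)]
scene lid_grip [([0.2293, -0.3362, 0.0329], 0.92), ([0.6051, 0.3164, 0.2337], 0.79), ([0.3253, -0.0708, 0.0367], 0.7)]
top case_mouth [([0.4808, 0.3393, 0.071], 0.77)]
top lid_lip [([0.4877, 0.3424, 0.1961], 0.72), ([0.4332, -0.0251, -0.0019], 0.64), ([0.1883, -0.2291, 0.0024], 0.6)]
top lid_grip [([0.324, -0.0693, 0.035], 0.93), ([0.2289, -0.3397, 0.0289], 0.83), ([0.6066, 0.3148, 0.2341], 0.79)]
```

View pics/w2.png

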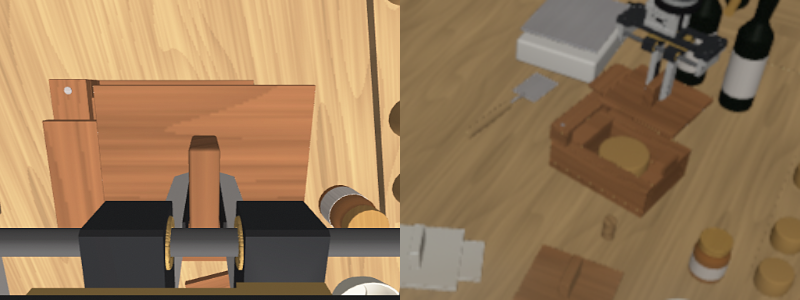

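The right half shows the lid level above the case at (650,100), tongue toward the bar at (575,130). Next I'll tilt the plain end up and lower the tongue in front of the bar.

Request:
{"fn": "servo_tool", "kwargs": {
  "increments": [
    {"tx": -0.002, "ty": 0, "tz": 0, "wx": -0.025, "wy": -0.114, "wz": 0, "fingers": 1},
    {"tx": -0.004, "ty": 0, "tz": 0, "wx": -0.05, "wy": -0.228, "wz": 0, "fingers": 1},
    {"tx": -0.007, "ty": 0, "tz": 0, "wx": -0.075, "wy": -0.341, "wz": 0, "fingers": 1},
    {"tx": -0.007, "ty": 0, "tz": -0.02, "wx": -0.075, "wy": -0.341, "wz": 0, "fingers": 1},
    {"tx": -0.007, "ty": 0, "tz": -0.04, "wx": -0.075, "wy": -0.341, "wz": 0, "fingers": 1},
    {"tx": -0.007, "ty": 0, "tz": -0.06, "wx": -0.075, "wy": -0.341, "wz": 0, "fingers": 1},
    {"tx": -0.007, "ty": 0, "tz": -0.06, "wx": -0.075, "wy": -0.341, "wz": 0, "fingers": 1}
  ]
}}

```text
time_s: 9.52
position: [0.5944, 0.3146, 0.1512]
tcp_rot: [0.135, 0.768, 0.618, 0.105]
ft_force: [-0.1, 0.7, -1.8]
width: 0.0181
grip_force: 40.0
```

```bash
cat >>h.py <<'E'
M=np.array([.4785,.3412,.07]);RC=Ro.from_euler('z',-12.35,degrees=True).as_matrix()
def lip(s):
    q=s["tcp_rot"];W=Ro.from_quat([*q[1:],q[0]]).as_matrix()
    X,Z=W[:,1],-W[:,2]          # lid axes
    p=np.array(s["position"])-.1175*X-.0154*Z
    return RC.T@(p-M)*1000, np.degrees(np.arcsin(X[2])), np.degrees(np.arctan2(X[1],X[0]))
E
python3 - <<'E'
from h import *
s=robot.get_state();im=robot.get_image("wrist");sc=robot.get_image("scene");tp=robot.get_image("top")
cv2.imwrite("pics/s3.png",np.hstack([cv2.resize(sc[70:220,280:430],(400,400),interpolation=2),cv2.resize(tp[70:220,60:210],(400,400),interpolation=2)]))
print(s["time_s"],s["position"],s["ft_force"],lip(s))
for c in("wrist","scene","top"):
 for l in("case_mouth","lid_lip"):print(c,l,[(np.round(d["xyz"],4).tolist(),np.round(RC.T@(d["xyz"]-M)*1000),round(d["conf"],2)) for d in robot.tip_of(c,l) if d["xyz"][1]>.2])
E
```

```text
9.525 [0.594449   0.31457664 0.15120746] [-0.07633033  0.70183473 -1.76931456] (array([13.51318663, -1.36900103, 27.13044059]), np.float64(19.68362341921855), np.float64(-12.304279434021083))
wrist case_mouth [([0.475, 0.3414, 0.0685], array([-3., -1., -2.]), 0.56)]
wrist lid_lip [([0.4914, 0.3407, 0.0986], array([13.,  2., 29.]), 0.97)]
scene case_mouth [([0.4803, 0.342, 0.0654], array([ 2.,  1., -5.]), 0.66)]
scene lid_lip [([0.493, 0.3363, 0.1014], array([15., -2., 31.]), 0.96), ([0.4812, 0.3429, 0.0695], array([ 2.,  2., -1.]), 0.41)]
top case_mouth [([0.4782, 0.3416, 0.0699], array([-0.,  0., -0.]), 0.74)]
top lid_lip [([0.4941, 0.3355, 0.1023], array([16., -2., 32.]), 0.68)]
```

View pics/s3.png

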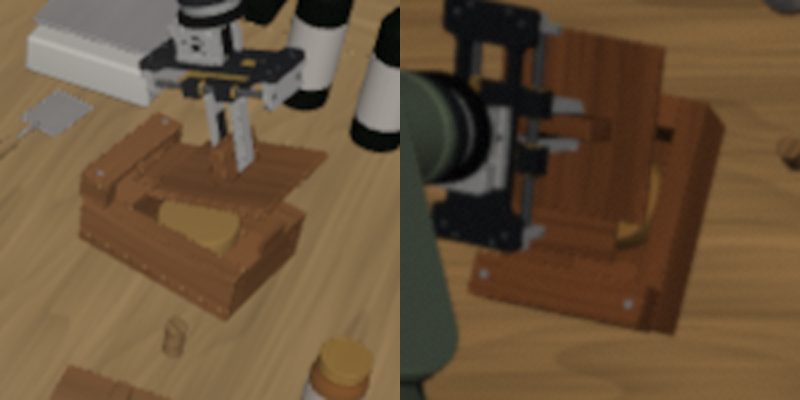

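The lid is tilted, with its tongue in front of the bar (left picture, lid at (230,170), bar at (130,155)). I'll lower it 19 mm and slide the tongue under the bar.

Request:
{"fn": "servo_tool", "kwargs": {
  "increments": [
    {"tx": 0, "ty": 0.001, "tz": -0.01, "wx": 0, "wy": 0, "wz": 0, "fingers": 1},
    {"tx": 0, "ty": 0.001, "tz": -0.019, "wx": 0, "wy": 0, "wz": 0, "fingers": 1},
    {"tx": 0, "ty": 0.001, "tz": -0.019, "wx": 0, "wy": 0, "wz": 0, "fingers": 1},
    {"tx": -0.006, "ty": 0.002, "tz": -0.019, "wx": 0, "wy": 0, "wz": 0, "fingers": 1},
    {"tx": -0.012, "ty": 0.004, "tz": -0.019, "wx": 0, "wy": 0, "wz": 0, "fingers": 1},
    {"tx": -0.018, "ty": 0.005, "tz": -0.019, "wx": 0, "wy": 0, "wz": 0, "fingers": 1},
    {"tx": -0.018, "ty": 0.005, "tz": -0.019, "wx": 0, "wy": 0, "wz": 0, "fingers": 1}
  ]
}}

```text
time_s: 10.85
position: [0.5772, 0.3214, 0.1367]
tcp_rot: [0.135, 0.767, 0.618, 0.109]
ft_force: [0.0, 0.1, -2.2]
width: 0.0176
grip_force: 40.0
```

```bash
python3 - <<'E'
from h import *
s=robot.get_state();im=robot.get_image("wrist");print(s["time_s"],s["ft_force"],s["moment"],lip(s))
sc=robot.get_image("scene")
for c in("wrist","scene"):
 for l in("case_mouth","lid_grip"):print(c,l,[(np.round(d["xyz"],4).tolist(),np.round(RC.T@(d["xyz"]-M)*1000),round(d["conf"],2)) for d in robot.tip_of(c,l) if d["xyz"][1]>.2])
E
```

```text
10.85 [ 0.00770336  0.05603342 -2.17579732] [0.00544629 0.30508223 0.0331995 ] (array([-4.52592778,  1.64147397, 11.98057227]), np.float64(20.009713141165093), np.float64(-12.273187252851317))
wrist case_mouth []
wrist lid_grip [([0.5718, 0.326, 0.1532], array([94.,  5., 83.]), 0.57)]
scene case_mouth [([0.4792, 0.3399, 0.0699], array([ 1., -1., -0.]), 0.78)]
scene lid_grip [([0.571, 0.3193, 0.153], array([95., -2., 83.]), 0.65)]
```

Request:
{"fn": "servo_tool", "kwargs": {
  "increments": [
    {"tx": 0, "ty": 0, "tz": -0.006, "wx": 0, "wy": 0, "wz": 0, "fingers": 1},
    {"tx": -0.006, "ty": 0.001, "tz": -0.006, "wx": 0, "wy": 0, "wz": 0, "fingers": 1},
    {"tx": -0.012, "ty": 0.0025, "tz": -0.006, "wx": 0, "wy": 0, "wz": 0, "fingers": 1},
    {"tx": -0.017, "ty": 0.003, "tz": -0.006, "wx": 0, "wy": 0, "wz": 0, "fingers": 1},
    {"tx": -0.017, "ty": 0.003, "tz": -0.006, "wx": 0, "wy": 0, "wz": 0, "fingers": 1}
  ]
}}

```text
time_s: 11.78
position: [0.5602, 0.3244, 0.1306]
tcp_rot: [0.135, 0.767, 0.618, 0.109]
ft_force: [-0.2, -0.4, -1.4]
width: 0.0179
grip_force: 40.0
```

```bash
python3 - <<'E'
from h import *
s=robot.get_state();print(s["time_s"],s["position"],s["ft_force"],s["moment"],lip(s))
sc=robot.get_image("scene")
cv2.imwrite("pics/s4.png",cv2.resize(sc[90:200,290:410],(720,660),interpolation=2)[:600])
for c in("scene",):
 for l in("case_mouth","lid_grip"):print(c,l,[(np.round(d["xyz"],4).tolist(),np.round(RC.T@(d["xyz"]-M)*1000),round(d["conf"],2)) for d in robot.tip_of(c,l) if d["xyz"][1]>.2])
E
```

```text
11.775 [0.56021701 0.32436269 0.13055353] [-0.18874462 -0.4236587  -1.44067918] [-0.07528354  0.33760349 -0.05825646] (array([-21.71389526,   0.8862305 ,   5.88423839]), np.float64(20.005810120827828), np.float64(-12.275965219229713))
scene case_mouth [([0.4771, 0.3399, 0.0654], array([-1., -2., -5.]), 0.8)]
scene lid_grip [([0.5534, 0.325, 0.1483], array([77.,  0., 78.]), 0.58)]
```

View pics/s4.png

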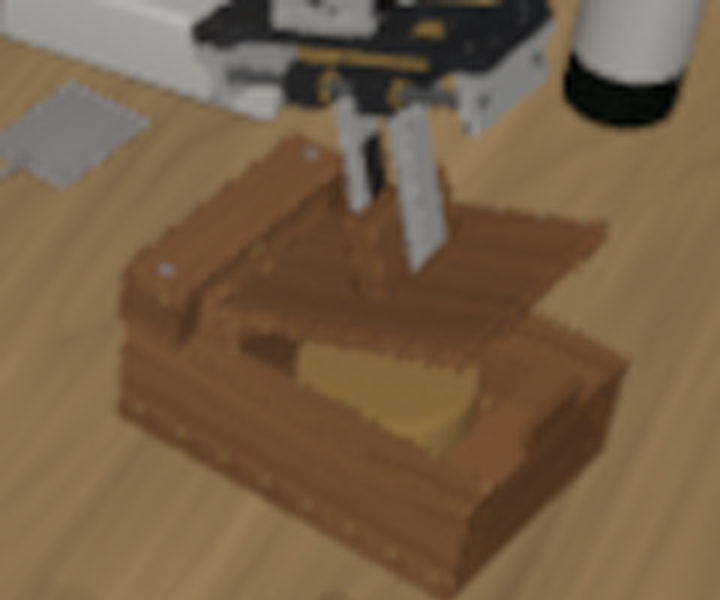

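The tongue sits under the bar (bar at (230,230)), the plain end is raised, and there is no contact force. Now I'll swing it down.

Request:
{"fn": "servo_tool", "kwargs": {
  "increments": [
    {"tx": 0.002, "ty": -0.0005, "tz": -0.005, "wx": 0.009, "wy": 0.043, "wz": 0, "fingers": 1},
    {"tx": 0.004, "ty": -0.001, "tz": -0.01, "wx": 0.019, "wy": 0.085, "wz": 0, "fingers": 1},
    {"tx": 0.006, "ty": -0.0015, "tz": -0.0155, "wx": 0.028, "wy": 0.128, "wz": 0, "fingers": 1},
    {"tx": 0.0077, "ty": -0.002, "tz": -0.021, "wx": 0.037, "wy": 0.17, "wz": 0, "fingers": 1},
    {"tx": 0.009, "ty": -0.002, "tz": -0.0265, "wx": 0.047, "wy": 0.213, "wz": 0, "fingers": 1},
    {"tx": 0.0104, "ty": -0.0025, "tz": -0.032, "wx": 0.056, "wy": 0.256, "wz": 0, "fingers": 1},
    {"tx": 0.0113, "ty": -0.0025, "tz": -0.0375, "wx": 0.065, "wy": 0.298, "wz": 0, "fingers": 1},
    {"tx": 0.0121, "ty": -0.003, "tz": -0.043, "wx": 0.075, "wy": 0.341, "wz": 0, "fingers": 1},
    {"tx": 0.0121, "ty": -0.003, "tz": -0.043, "wx": 0.075, "wy": 0.341, "wz": 0, "fingers": 1}
  ]
}}

```text
time_s: 13.05
position: [0.5733, 0.3205, 0.0865]
tcp_rot: [-0.0, 0.779, 0.627, -0.001]
ft_force: [-0.5, -0.3, -1.6]
width: 0.0176
grip_force: 40.0
```

```bash
python3 - <<'E'
from h import *
s=robot.get_state();print(s["time_s"],s["position"],s["ft_force"],s["moment"],lip(s))
sc=robot.get_image("scene")
cv2.imwrite("pics/s5.png",cv2.resize(sc[90:200,290:410],(720,660),interpolation=2)[:600])
print([(np.round(RC.T@(d["xyz"]-M)*1000),round(d["conf"],2)) for d in robot.tip_of("scene","lid_grip") if d["xyz"][1]>.2])
E
```

```text
13.05 [0.57332502 0.32048603 0.08649894] [-0.54136693 -0.25940082 -1.59058758] [-0.08133486  0.09353163  0.00709123] (array([-20.46103297,   0.10868311,   1.26866385]), np.float64(-0.08275188897109625), np.float64(-12.385405697143057))
[(array([96., -3., 31.]), 0.75)]
```

View pics/s5.png

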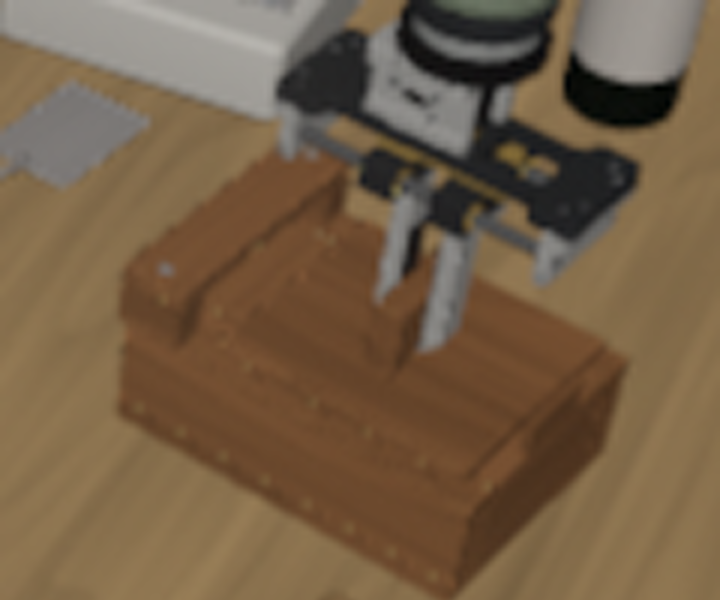

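The lid lies level inside the case outline, in front of the tab (490,470). I'll ease it down onto the rim, then let go.

Request:
{"fn": "servo_tool", "kwargs": {
  "increments": [
    {"tx": 0, "ty": 0, "tz": -0.0007, "wx": 0, "wy": 0, "wz": 0, "fingers": 1},
    {"tx": 0, "ty": 0, "tz": -0.0014, "wx": 0, "wy": 0, "wz": 0, "fingers": 1},
    {"tx": 0, "ty": 0, "tz": -0.0014, "wx": 0, "wy": 0, "wz": 0, "fingers": 1}
  ]
}}

```text
time_s: 13.52
position: [0.5726, 0.3213, 0.0862]
tcp_rot: [0.0, 0.779, 0.627, 0.0]
ft_force: [-0.6, 0.2, -1.8]
width: 0.0178
grip_force: 40.0
```

Request:
{"fn": "servo_tool", "kwargs": {
  "increments": [
    {"tx": 0, "ty": 0, "tz": -0.0007, "wx": 0, "wy": 0, "wz": 0, "fingers": 1},
    {"tx": 0, "ty": 0, "tz": -0.0012, "wx": 0, "wy": 0, "wz": 0, "fingers": 1},
    {"tx": 0, "ty": 0, "tz": -0.0012, "wx": 0, "wy": 0, "wz": 0, "fingers": 1}
  ]
}}

```text
time_s: 13.9
position: [0.5729, 0.3213, 0.0855]
tcp_rot: [-0.0, 0.779, 0.627, 0.0]
ft_force: [-0.7, 0.1, 1.9]
width: 0.0178
grip_force: 40.0
```

Contact: the force rose about 4 N. Opening the fingers partway, since the one on the bar side has ample room.

Request:
{"fn": "servo_tool", "kwargs": {
  "increments": [
    {"tx": 0, "ty": 0, "tz": 0, "wx": 0, "wy": 0, "wz": 0, "fingers": 0.4},
    {"tx": 0, "ty": 0, "tz": 0, "wx": 0, "wy": 0, "wz": 0, "fingers": 0.1},
    {"tx": 0, "ty": 0, "tz": 0, "wx": 0, "wy": 0, "wz": 0, "fingers": 0},
    {"tx": 0, "ty": 0, "tz": 0, "wx": 0, "wy": 0, "wz": 0, "fingers": 0},
    {"tx": 0, "ty": 0, "tz": 0, "wx": 0, "wy": 0, "wz": 0, "fingers": 0}
  ]
}}

```text
time_s: 14.52
position: [0.5728, 0.3211, 0.0848]
tcp_rot: [-0.0, 0.779, 0.627, -0.0]
ft_force: [0.1, -0.3, 0.9]
width: 0.0478
grip_force: 0.0
```

Request:
{"fn": "servo_tool", "kwargs": {
  "increments": [
    {"tx": 0, "ty": 0, "tz": 0.01, "wx": 0, "wy": 0, "wz": 0, "fingers": 0},
    {"tx": 0, "ty": 0, "tz": 0.03, "wx": 0, "wy": 0, "wz": 0, "fingers": 0},
    {"tx": 0, "ty": 0, "tz": 0.07, "wx": 0, "wy": 0, "wz": 0, "fingers": 0},
    {"tx": 0, "ty": 0, "tz": 0.11, "wx": 0, "wy": 0, "wz": 0, "fingers": 0},
    {"tx": -0.03, "ty": -0.05, "tz": 0.15, "wx": 0, "wy": 0, "wz": 0, "fingers": 0},
    {"tx": -0.06, "ty": -0.1, "tz": 0.18, "wx": 0, "wy": 0, "wz": 0, "fingers": 0},
    {"tx": -0.09, "ty": -0.15, "tz": 0.18, "wx": 0, "wy": 0, "wz": 0, "fingers": 0},
    {"tx": -0.09, "ty": -0.18, "tz": 0.18, "wx": 0, "wy": 0, "wz": 0, "fingers": 0},
    {"tx": -0.09, "ty": -0.18, "tz": 0.18, "wx": 0, "wy": 0, "wz": 0, "fingers": 0}
  ]
}}

```text
time_s: 15.65
position: [0.4832, 0.1395, 0.2672]
tcp_rot: [0.001, 0.78, 0.626, 0.002]
ft_force: [0.1, 0.1, 0.6]
width: 0.0467
grip_force: 0.0
```

```bash
python3 - <<'E'
from h import *
s=robot.get_state();print(s["time_s"],s["position"],s["ft_force"])
sc=robot.get_image("scene");tp=robot.get_image("top")
cv2.imwrite("pics/s6.png",np.hstack([cv2.resize(sc[90:200,290:400],(400,400),interpolation=2),cv2.resize(tp[80:210,60:190],(400,400),interpolation=2)]))
for c in("scene","top"):print([(np.round(RC.T@(d["xyz"]-M)*1000),round(d["conf"],2)) for d in robot.tip_of(c,"lid_grip") if d["xyz"][1]>.2])
E
```

```text
15.65 [0.48316242 0.13953234 0.26722753] [0.10552166 0.05000174 0.59798062]
[(array([95.,  1., 32.]), 0.78)]
[(array([101.,   1.,  34.]), 0.81)]
```

View pics/s6.png

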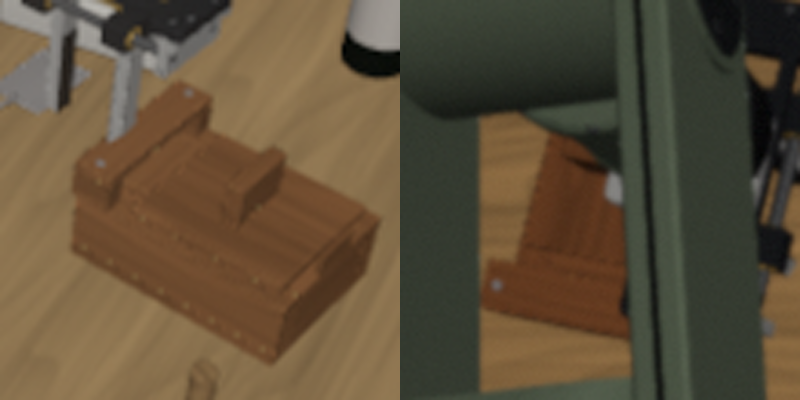

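The lid lies flat on the case with its tongue under the bar and the tab (320,275) beyond its far end. The gripper is clear.

```bash
python3 -c "
from station import robot
print(robot.sign_off())"
```

```text
the job is handed in; nothing more can be done
None
```

The case is closed with the tongued wooden lid: its tongue is under the ledge bar, it lies flat in front of the stop tab, and the gripper has let go and moved clear. The job was handed in at about 16 s; the verdict was not shown.

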